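# Cover the loaded slide-staining dish

## Task

The slide rack has just been loaded into one of the two staining dishes: put the oblong lid on that dish, squarely and fully down so that it sits flat on the rim. Let go of it, and leave both dishes, the slides and the round lid where they are.

Things in the scene. Friction and masses are not known exactly. Their poses are not given: they have to be found in the camera images.
- oblong_lid: Loose white oblong lid, about 130 g, right way up on the bench; plate 102 mm (x) by 126 mm (y) by 6 mm. Origin: centre of the plate's underside, z up; 8 mm above the bench at first, as it lies on a block under the plate, 56 (x) by 80 (y) by 8 mm, which fits inside the dish with 10 mm to spare all round. Black bar handle on top, 16 mm (x) by 60 mm (y), from 6 to 36 mm above the origin. Half-turns fit too.
- loaded_dish: Loose white staining dish, open on top, with a steel rack of glass slides in it; 86 mm (x) by 110 mm (y), 55 mm tall, walls and floor 5 mm, about 0.55 kg. Origin: centre of its underside, z up. The rack's top is 39 mm above the origin, clear of the lid's block. It stands on the left or the right, the empty dish on the other side.
- empty_dish: Loose white staining dish of the same size and make with nothing in it; origin at the centre of its underside. A bystander, to be left where it is.
- round_lid: Loose white round lid of another jar, 100 mm across and 6 mm thick, lying on the bench on its own round 56 mm block; origin at the centre of the plate's underside, 8 mm above the bench. Black bar handle on top, 16 mm (x) by 60 mm (y), from 6 to 36 mm above the origin. A bystander, to be left where it is.

How it is judged (in metres and radians):
At the end, for the whole second after the job is handed in: The oblong lid lies flat (within 3.4 degrees) on the rim of the dish with the slides: underside of its plate from 4 mm below to 3 mm above rim height, centres within 15 mm along each dish axis, long sides within 20 degrees; dish upright, both at rest (z of oblong_lid in the frame of loaded_dish between 0.051 and 0.058 m and x of oblong_lid in the frame of loaded_dish between -0.015 and 0.015 m and y of oblong_lid in the frame of loaded_dish between -0.015 and 0.015 m and angle between the y axis of oblong_lid and the y axis of loaded_dish, either way round below 0.35 rad and angle between the z axis of oblong_lid and the z axis of loaded_dish, either way round below 0.06 rad and angle between loaded_dish's own z axis and vertical below 0.06 rad and angle between oblong_lid's own z axis and vertical below 0.1 rad and linear speed of each of oblong_lid, loaded_dish below 0.02 m/s); the robot touches nothing.
It fails at once if the loaded dish is shoved more than 40 mm (distance of loaded_dish from where it was at the start of the episode above 0.04 m).
It fails at once if the loaded dish is tipped by more than 20 degrees (angle between loaded_dish's own z axis and vertical above 0.35 rad).
It fails at once if the empty dish is moved more than 25 mm (distance of empty_dish from where it was at the start of the episode above 0.025 m).
It fails at once if the round lid is moved more than 25 mm (distance of round_lid from where it was at the start of the episode above 0.025 m).
It also fails if it takes over 40 s, if anything falls off the work surface, if the arm or the gripper's body presses on something with over 40 N, if the wrist force passes 120 N, or if a joint passes its speed limit or range.

## Robot

A 6-joint arm with a two-finger parallel gripper is mounted at the origin on the work surface. World frame = base frame: x ahead of the robot, y to its left, z up, the work surface at z = 0. Lengths are in mm, angles in rad, forces in N, time in s.
With the tool pointing down it reaches from about 350 to 875 mm from the base axis. Payload 4.2 kg.
Tool frame: the origin (TCP) lies midway between the tips of the shut fingers; the grasp point (between the pads) lies 19 mm behind it; z points along the fingers, y is the line along which they close (so a half turn about z gives the same grasp; the last joint's range is limited). The gripper opens to 85 mm and grips with 20 to 120 N. Pads are 22 mm wide; open, the fingers measure 114 mm over their backs; the gripper's body (76 mm by 85 mm) begins 54 mm behind the grasp point. The pads swing forward as they close: fully open they stand 13 mm farther back than shut.
Start: joints at [-0.89, 0.385, 0.008, 0, -1.194, -0.259], TCP at [255.89, -570.193, 231.312] pointing down, gripper open.
Joint ranges: [-3.14, 3.14], [-1.21, 2.06], [-1.07, 1.41], [-3.16, 2.05], [-2.99, -0.16], [-3.1, 3.1]. Speed limits (rad/s): [2.79, 2.79, 3.14, 3.14, 3.14, 3.14].

## Interface

Orientations are given as a 3x3 rotation matrix whose columns are the frame's x, y, z axes.
In Python, from workcell import status, viewer, ticket gives the robot as it stands.
- The arm moves only by the tool send_rows, never from a script. Its argument "moves" is a list that holds one entry, the list of rows, each a list of 7 numbers: the finger opening in mm, from 0 to 85.4, then the shift along the tool's x, y, z in mm, then the turn, a rotation vector about the tool's x, y, z in degrees. A call has 1 to 12 rows; each row is the pose to reach, as a shift and turn from the pose commanded when the call began, along the tool's axes at that moment; what a row does not reach only later rows make up. A row lasts 1/8 s, in which the tool goes at most 62.5 mm and 10.7 degrees, less where a joint would pass 70% of its speed; a pose out of reach is approached as far as the arm can. A call with a gripper value outside its range is refused whole. The fingers move at their own pace and stop on an object; the grip force is fixed at half the most. Time passes only in rows, so rows that repeat a pose let the fingers close. It gives the time, the measured TCP pose, the force, the opening and the grip force at its end, in the units of the state.
- status.read_state(): the state, without advancing time (a new reading comes with each control period).
- viewer.get_image(name): name is "side" or "top" or "wrist"; returns the picture (420x560x3 uint8, red, green, blue); there is no depth.
- viewer.calibration(name): a dict with "fov_y" (degrees; the focal length in pixels is half the picture's height over the tangent of half this angle, whatever the lens; pixels are square), "cx", "cy" (the principal point, pixels), "dist_coeffs" ([k1, k2, p1, p2, k3] as OpenCV has them; the pictures are not rectified), "R" (3x3) and "t" (3): a world point X has camera coordinates R X + t; the wrist camera has in their place "mount" (4x4, takes a point from camera to tool coordinates, whose origin is the TCP and whose axes are the flange's). Camera axes: x right, y down, z forward; pixel columns grow to the right and rows downward; lengths in mm; the calibration is good to about 2 mm. A picture is of the moment at which its call begins: read the wrist's pose just before it. calibration takes no time and is no camera call.
- ticket.hand_in(): hands the job in; it is judged then, once.
The state is a dict: "time_s": time; "joint_positions": joint angles; "joint_velocities": joint speeds; "joint_efforts": joint torques, N m; "eef_pos": TCP position; "tcp_rot": TCP orientation; "force": force on the tool from outside, world axes, zero at the start; "wrist_torque": the same for the moment, N m; "gripper_width": finger opening in mm; "grip_force": force on a finger pad.
Only numpy, scipy, OpenCV 4.12 (cv2) and the standard library are available. Lean on these libraries where they do the work, as an engineer would, in place of code of your own. Each camera call takes 0.05 s, during which the arm holds its last target. There are 200 camera calls.

## Working session

There is one attempt and no reset: what is moved stays moved. The work goes in short steps, Python scripts to look and compute and a tool call to move; the robot and the scene stay as the last step left them, time stands still between calls to the robot, and variables do not carry over. Pictures are saved under pics/ and viewed, at most 10 in all, crops included, and the job is handed in when it is done.

Besides the shell and the picture viewer there is one more tool, called after "Call:" as a command line: name --argument value ..., lists and objects as JSON in quotes. send_rows: Moves the arm, as the interface text tells. Its arguments: {"type":"object","properties":{"moves":{"type":"array","items":{"type":"array","items":{"type":"array","items":{"type":"number"}}}}},"required":["moves"]}

```bash
mkdir -p pics
cat > h.py <<'E'
import numpy as np,cv2
from workcell import status,viewer,ticket
def K(c):
    f=210/np.tan(np.radians(c["fov_y"])/2); return np.array([[f,0,c["cx"]],[0,f,c["cy"]],[0,0,1.]])
def ext(n,s=None):
    c=viewer.calibration(n)
    if n=="wrist":
        s=s or status.read_state(); M=np.array(c["mount"]); Rt=np.array(s["tcp_rot"])
        Rc=Rt@M[:3,:3]; p=Rt@M[:3,3]+np.array(s["eef_pos"]); return c,Rc.T,-Rc.T@p
    return c,np.array(c["R"]),np.array(c["t"])
def back(n,uv,z,s=None):
    c,R,t=ext(n,s); q=cv2.undistortPoints(np.array(uv,float).reshape(-1,1,2),K(c),np.array(c["dist_coeffs"])).reshape(-1,2)
    d=np.c_[q,np.ones(len(q))]@R; o=-R.T@t
    return o+d*((np.ravel(z)-o[2])/d[:,2])[:,None]
def proj(n,P,s=None):
    c,R,t=ext(n,s); return cv2.projectPoints(np.array(P,float),cv2.Rodrigues(R)[0],t,K(c),np.array(c["dist_coeffs"]))[0].reshape(-1,2)
def shot(n,name):
    s=status.read_state(); im=viewer.get_image(n); cv2.imwrite(f"pics/{name}.png",im[:,:,::-1]); return s,im
E
python3 -c "
from h import *
for n in('top','side'): shot(n,n+'0')
s=status.read_state();print(s['eef_pos'],np.round(s['tcp_rot'],3),s['time_s'],viewer.calibration('wrist')['mount'])"
```

```text
[ 255.67151451 -569.73045257  230.33305287] [[-0.912 -0.409 -0.001]
 [-0.409  0.912  0.002]
 [ 0.     0.002 -1.   ]] 0.1 [[ 1.14445840e-03 -9.45591426e-01 -3.25354493e-01  8.34854739e+01]
 [ 9.99999345e-01  1.07500608e-03  3.93236074e-04 -5.05465795e-01]
 [-2.20826030e-05 -3.25354730e-01  9.45592037e-01 -1.43665963e+02]
 [ 0.00000000e+00  0.00000000e+00  0.00000000e+00  1.00000000e+00]]
```

View pics/top0.png

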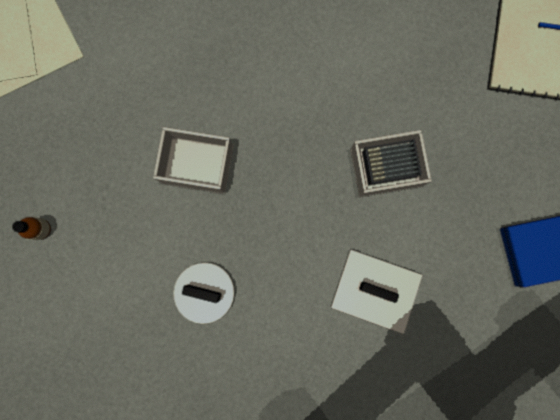

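View pics/side0.png

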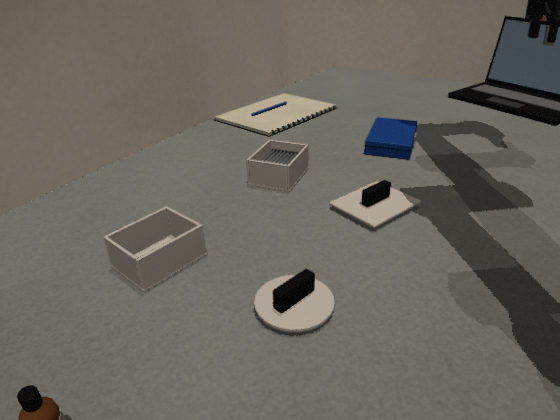

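The top view shows the loaded dish on the right, with rim corners at about (354,142), (423,131), (431,181) and (364,193). The oblong lid is below it, with corners at about (350,250), (422,274), (405,332) and (332,307) and its handle at (379,292). The empty dish and round lid are on the left.

```bash
python3 -c "
from h import *
def rect(uv,z):
    P=back('top',uv,z); c=P.mean(0); e=[np.linalg.norm(P[i]-P[(i+1)%4]) for i in range(4)]
    l=(P[1]-P[0])+(P[2]-P[3]); print(c.round(1),np.round(e),'long axis deg',np.degrees(np.arctan2(l[1],l[0])).round(1))
rect([(354,142),(423,131),(431,181),(364,193)],55)
rect([(350,250),(422,274),(405,332),(332,307)],14)
P=back('top',[(361,286),(398,296)],44);print(P.round(1))
print(back('top',[(204,293),(192,158)],[14,55]).round(1))
s=status.read_state();print(s['joint_positions'])"
```

```text
[ 648.  -164.2   55. ] [113.  82. 109.  85.] long axis deg -79.5
[ 440.6 -145.2   14. ] [124.  98. 125.  98.] long axis deg -107.7
[[ 448.9 -114.2   44. ]
 [ 434.3 -172.5   44. ]]
[[432.3 139.9  14. ]
 [649.4 159.2  55. ]]
[-8.90391913e-01  3.85465677e-01  6.74084664e-03 -4.20805727e-04
 -1.19400439e+00 -2.58605629e-01]
```

Call:
send_rows --moves '[[[85,-34,31,8,0,0,-5],[85,-68,62,16,0,0,-10],[85,-103,94,24,0,0,-15],[85,-137,125,32,0,0,-20],[85,-171,156,40,0,0,-25],[85,-206,187,48,0,0,-30],[85,-240,218,56,0,0,-35],[85,-274,250,64,0,0,-40],[85,-308,281,72,0,0,-45],[85,-342,312,80,0,0,-48.5],[85,-342,312,80,0,0,-48.5]]]'

```text
time_s: 1.48
eef_pos: [440.6, -143.3, 150.6]
tcp_rot: [[-0.294, -0.956, -0.001], [-0.956, 0.294, 0.0], [0.0, 0.001, -1.0]]
force: [0.3, 0.9, -0.1]
gripper_width: 85.0
grip_force: 0.0
```

```bash
python3 -c "
from h import *
s,im=shot('wrist','w1');print(s['eef_pos'],np.round(s['tcp_rot'],3),s['time_s'],s['force'])
print(proj('wrist',[[448.9,-114.2,44],[434.3,-172.5,44],[441,-145,14]],s).round())"
```

```text
[ 440.64640547 -143.34282578  150.60330176] [[-0.294 -0.956 -0.001]
 [-0.956  0.294  0.   ]
 [ 0.     0.001 -1.   ]] 1.475 [ 0.26245688  0.90854685 -0.11549452]
[[280. 241.]
 [276. 173.]
 [278. 196.]]
```

View pics/w1.png

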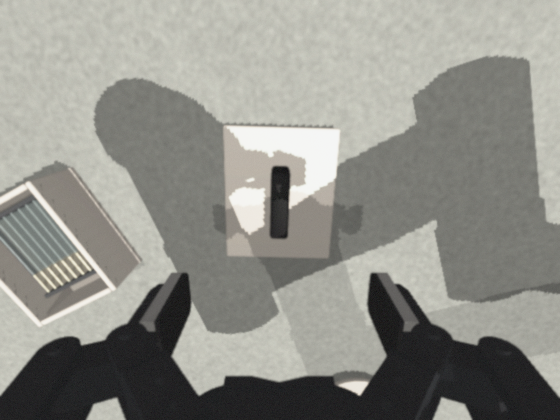

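The wrist view shows the lid plate with corners at about (223,125), (340,129), (332,258) and (227,256). The handle's top runs from (281,168) to (279,238), centred between the open fingers.

```bash
python3 -c "
from h import *
s=status.read_state()
P=back('wrist',[(223,125),(340,129),(332,258),(227,256)],14,s);print(P.round(1),P.mean(0))
H=back('wrist',[(281.5,168),(279,238)],44,s);print(H.round(1),H.mean(0))
R=np.array(s['tcp_rot']);print('tool-frame: plate',((P-s['eef_pos'])@R).round(1),'handle',((H-s['eef_pos'])@R).round(1))"
```

```text
[[ 467.3 -221.1   14. ]
 [ 371.5 -188.1   14. ]
 [ 408.3  -68.7   14. ]
 [ 507.6 -101.8   14. ]] [ 438.69015644 -144.92326031   14.        ]
[[ 428.5 -176.2   44. ]
 [ 448.6 -117.9   44. ]] [ 438.54919753 -147.0964831    44.        ]
tool-frame: plate [[ 65.2 -48.8 136.8]
 [ 61.9  52.5 136.9]
 [-63.   52.6 136.9]
 [-60.7 -52.  136.7]] handle [[ 33.8   1.6 106.8]
 [-27.8  -0.3 106.8]]
```

Call:
send_rows --moves '[[[85,2,1,40,0,0,0],[85,2,1,80,0,0,0.5],[85,2,1,110,0,0,0.5],[85,2,1,131,0,0,0.5],[85,2,1,131,0,0,0.5],[0,2,1,131,0,0,0.5],[0,2,1,131,0,0,0.5],[0,2,1,131,0,0,0.5],[0,2,1,131,0,0,0.5],[0,2,1,131,0,0,0.5],[0,2,1,131,0,0,0.5],[0,2,1,131,0,0,0.5]]]'

```text
time_s: 3.02
eef_pos: [439.2, -147.1, 21.0]
tcp_rot: [[-0.306, -0.952, 0.001], [-0.952, 0.306, -0.0], [-0.0, -0.001, -1.0]]
force: [-0.9, 0.2, 5.6]
gripper_width: 14.7
grip_force: 59.9
```

Call:
send_rows --moves '[[[0,0,0,-20,0,0,0],[0,0,0,-50,0,0,0],[0,0,0,-85,0,0,0],[0,0,0,-110,0,0,0],[0,-8,-34,-110,0,0,-5],[0,-16,-68,-110,0,0,-10],[0,-24,-102,-110,0,0,-15],[0,-32,-136,-110,0,0,-20],[0,-40,-170,-110,0,0,-24],[0,-48,-204,-110,0,0,-28.3],[0,-48,-204,-110,0,0,-28.3],[0,-48,-204,-110,0,0,-28.3]]]'

```text
time_s: 4.53
eef_pos: [646.4, -163.7, 129.1]
tcp_rot: [[0.181, -0.983, -0.003], [-0.983, -0.181, 0.001], [-0.001, 0.003, -1.0]]
force: [-0.9, 0.0, -1.6]
gripper_width: 14.6
grip_force: 58.9
```

```bash
python3 -c "
from h import *
s,im=shot('wrist','w2');print(s['eef_pos'],np.round(s['tcp_rot'],3),s['time_s'],s['force'],s['wrist_torque'])
_,t=shot('top','t2');_,d=shot('side','s2')
a=cv2.resize(t[90:240,300:480],None,fx=2.2,fy=2.2);b=cv2.resize(d[90:240,200:380],None,fx=2.2,fy=2.2)
cv2.imwrite('pics/c2.png',np.hstack([a,b])[:,:,::-1])"
```

```text
[ 646.35751871 -163.66987896  129.10004624] [[ 0.181 -0.983 -0.003]
 [-0.983 -0.181  0.001]
 [-0.001  0.003 -1.   ]] 4.525 [-0.92225878  0.02778285 -1.62767859] [-0.00618609  0.03045341 -0.00146746]
```

View pics/w2.png

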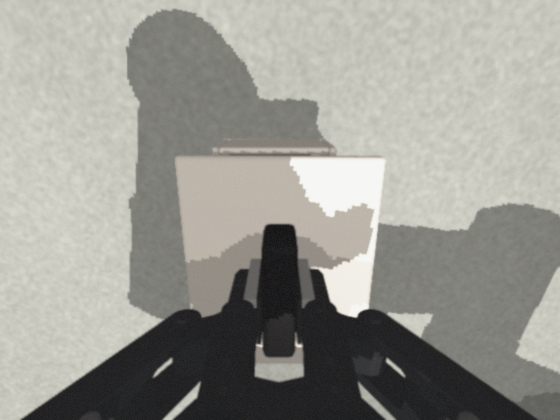

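View pics/c2.png

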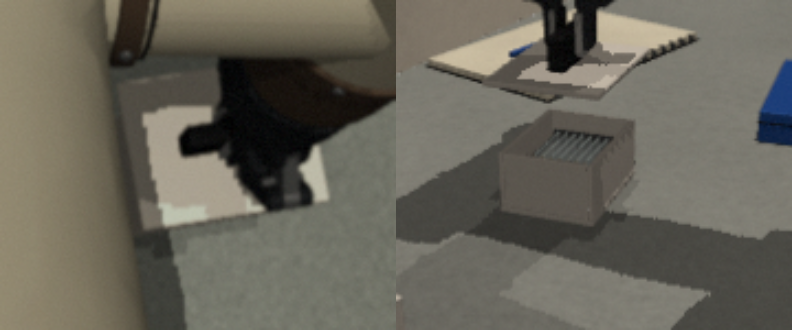

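The wrist view shows the held lid with far corners at (176,157) and (386,157). The dish's far rim shows just beyond it, from about (213,152) to (335,152). In the side view the lid is level above the dish.

```bash
python3 -c "
from h import *
s=status.read_state();R=np.array(s['tcp_rot']);p=s['eef_pos']
T=lambda P:((P-p)@R).round(1)
print('lid far corners',T(back('wrist',[(176,157),(386,157),(371,308),(189,300)],122,s)))
a=np.radians(-79.5);u=np.array([np.cos(a),np.sin(a),0]);v=np.array([-u[1],u[0],0]);c=np.array([648,-164.2,55])
C=[c+55*u-43*v,c+55*u+43*v];print('pred rim far',proj('wrist',C,s).round(),T(np.array(C)))
print('side lid pred',1)
for z in (0,55):print(z,T(back('wrist',[(213,152),(335,152),(222,139),(326,139)],z,s)))
# dish from side image: crop px/2.2+200,90
q=np.array([(500,153),(548,111),(635,122),(596,168)],float);q[:,0]-=396;q=q/2.2+[200,90]
D=back('side',q,55);print(D.round(1),D.mean(0).round(1))"
```

```text
lid far corners [[ 59.2 -50.2   8.3]
 [ 59.3  51.2   8.3]
 [-27.1  52.3   8.4]
 [-21.8 -51.4   8.3]]
pred rim far [[340. 146.]
 [215. 146.]] [[ 55.7  41.6  75.3]
 [ 55.6 -44.4  75.3]]
side lid pred 1
0 [[ 43.3 -57.5 130.3]
 [ 43.4  48.3 130.3]
 [ 54.4 -49.1 130.3]
 [ 54.5  39.9 130.3]]
55 [[ 51.6 -46.1  75.3]
 [ 51.7  38.4  75.3]
 [ 60.4 -39.4  75.3]
 [ 60.5  31.7  75.3]]
[[ 678.2 -102.1   55. ]
 [ 696.2 -202.5   55. ]
 [ 612.9 -218.7   55. ]
 [ 592.3 -116.5   55. ]] [ 644.9 -159.9   55. ]
```

Call:
send_rows --moves '[[[0,1,-3,10,0,0,0],[0,1,-3,25,0,0,0],[0,1,-3,40,0,0,0],[0,1,-3,48,0,0,0],[0,1,-3,53,0,0,0],[0,1,-3,57,0,0,0],[0,1,-3,57,0,0,0]]]'

```text
time_s: 5.55
eef_pos: [650.6, -164.4, 73.2]
tcp_rot: [[0.182, -0.983, -0.0], [-0.983, -0.182, 0.0], [-0.0, 0.0, -1.0]]
force: [0.3, -0.6, -1.3]
gripper_width: 14.9
grip_force: 59.0
```

Call:
send_rows --moves '[[[0,0,0,2,0,0,0],[0,0,0,4,0,0,0],[0,0,0,5,0,0,0],[0,0,0,5,0,0,0]]]'

```text
time_s: 6.05
eef_pos: [650.6, -164.3, 68.3]
tcp_rot: [[0.182, -0.983, -0.0], [-0.983, -0.182, 0.0], [-0.0, 0.0, -1.0]]
force: [-0.9, -0.1, -1.2]
gripper_width: 14.8
grip_force: 58.9
```

```bash
python3 -c "
from h import *
s,im=shot('wrist','w3');print(s['eef_pos'],s['time_s'],s['force'],s['wrist_torque'])
_,d=shot('side','s3')
b=cv2.resize(d[110:230,210:350],None,fx=2.8,fy=2.8);a=cv2.resize(im[100:330],None,fx=.7,fy=.7)
h=max(len(a),len(b));cv2.imwrite('pics/c3.png',np.hstack([np.pad(a,((0,h-len(a)),(0,0),(0,0))),np.pad(b,((0,h-len(b)),(0,0),(0,0)))])[:,:,::-1])"
```

```text
[ 650.64151931 -164.34944036   68.28352614] 6.05 [-0.88221636 -0.06630388 -1.22010603] [ 0.00716852  0.01853508 -0.0449023 ]
```

View pics/c3.png

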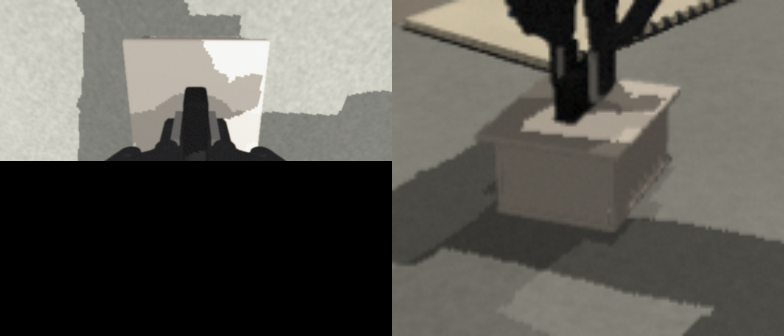

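The side view shows the lid's plate on or just above the rim, with even overhang and the block inside the dish. There is no contact force yet, so I'll go down another 2 mm.

Call:
send_rows --moves '[[[0,0,0,1,0,0,0],[0,0,0,2,0,0,0],[0,0,0,2,0,0,0]]]'

```text
time_s: 6.52
eef_pos: [650.8, -164.4, 68.1]
tcp_rot: [[0.182, -0.983, 0.001], [-0.983, -0.182, -0.001], [0.001, -0.001, -1.0]]
force: [-3.2, 2.3, 6.0]
gripper_width: 14.9
grip_force: 60.0
```

Contact is at TCP z = 68.1, where the rim should be, so the lid is seated. Next I'll release and lift.

Call:
send_rows --moves '[[[50,0,0,-1,0,0,0],[50,0,0,-1,0,0,0],[50,0,0,-1,0,0,0],[50,0,0,-1,0,0,0],[50,0,0,-10,0,0,0],[50,0,0,-30,0,0,0],[50,0,0,-60,0,0,0],[50,0,0,-90,0,0,0],[50,0,0,-120,0,0,0],[50,40,0,-150,0,0,0],[50,40,0,-150,0,0,0]]]'

```text
time_s: 7.9
eef_pos: [659.5, -206.0, 220.3]
tcp_rot: [[0.179, -0.984, 0.007], [-0.984, -0.179, -0.002], [0.003, -0.007, -1.0]]
force: [-0.0, 0.7, -0.4]
gripper_width: 49.9
grip_force: 0.0
```

```bash
python3 -c "
from h import *
s,im=shot('wrist','w4');print(s['eef_pos'],s['time_s'],s['force'])
_,d=shot('side','s4')
b=cv2.resize(d[110:230,210:350],None,fx=2.8,fy=2.8);a=cv2.resize(im,None,fx=.7,fy=.7)[:294]
h=max(len(a),len(b));cv2.imwrite('pics/c4.png',np.hstack([np.pad(a,((0,h-len(a)),(0,0),(0,0))),np.pad(b,((0,h-len(b)),(0,0),(0,0)))])[:,:,::-1])"
```

```text
[ 659.47342723 -206.0203254   220.28402347] 7.9 [-0.02182066  0.66801835 -0.40481009]
```

View pics/c4.png

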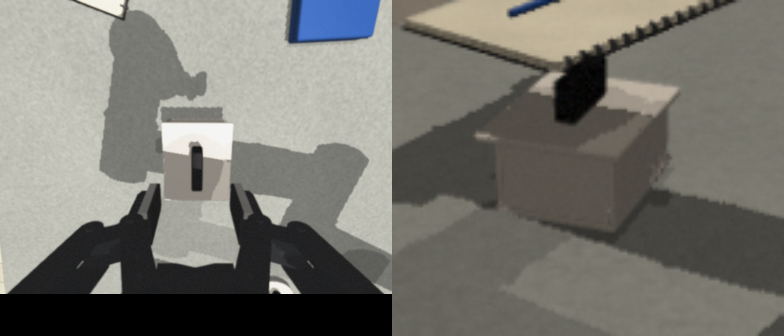

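The lid lies flat on the dish with its plate flush on the rim, and the gripper is clear.

```bash
python3 -c "
from h import *
print(ticket.hand_in())"
```

```text
the job is handed in; nothing more can be done
None
```

The oblong lid is seated flat on the loaded dish and released, and the job is handed in at about 8 s of the 40 s allowed; the hand-in gave no verdict.

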